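Clear the scanner and hold the ball tray over it

ROBOT

A 6-joint arm with a two-finger parallel gripper is mounted at the origin on the work surface. World frame = base frame: x ahead of the robot, y to its left, z up, the work surface at z = 0. Lengths are in m, angles in degrees, forces in N, time in s.
With the tool pointing down it reaches from about 0.325 to 0.775 m from the base axis. Payload 5.5 kg.
Tool frame: the origin (TCP) lies at the centre of the arm's flange, where the gripper is bolted on; the fingertips stand 182 mm ahead of it and the grasp point (between the pads) lies 163 mm ahead of it; z points along the fingers, y is the direction in which the jaws open and shut (so a half turn about z gives the same grasp; the last joint's range is limited). The gripper opens to 88 mm and grips with 3 to 60 N. Pads are 20 mm wide; open, the fingers measure 115 mm over their backs; the gripper's body (75 mm by 178 mm) begins 61 mm behind the grasp point.
Start: joints at [65.678, 5.22, 70.514, -0, 104.267, -3.249], TCP at [0.216, 0.56, 0.405] pointing down, gripper open.
Joint ranges: [-164.24, 164.24], [-49.07, 125.15], [9.68, 141.18], [-86.29, 266.29], [3.28, 154.24], [-151.56, 151.56]. Speed limits (degrees/s): [147.25, 147.25, 172.46, 180, 180, 180].

INTERFACE

Orientations are given as [roll, pitch, yaw] about the fixed x, y, z axes, in that order (R = Rz(yaw) Ry(pitch) Rx(roll)).
In Python, from station import r gives the robot as it stands. The module is installed in compiled form; this text tells all that it offers. Calls block until the motion is done:
- r.reach(position, orientation): joint-space move of the TCP to a pose.
- r.servo_line(position, rotation=None, speed=0.15): straight line of the TCP; rotation=None keeps the orientation; speed is the mean speed in m/s.
- r.move_joints(angles): joint-space move.
- r.let_go() and r.grab(squeeze=None): open the fingers fully, or close them until they stop; squeeze is the grip in N (None keeps the last).
- r.wait(seconds).
- r.inverse_kinematics(position, orientation): joint angles nearest the present ones, or None.
- r.sense(): the state.
- r.snapshot(name): name is "scene" or "top" or "wrist"; returns a dict with "frame" (384x512x3 uint8, red, green, blue), "fx", "fy", "cx", "cy" (pixels), "R" (3x3) and "t" (3): a world point X has camera coordinates R X + t. Camera axes: x right, y down, z forward; pixel columns grow to the right and rows downward; lengths in m; the calibration is good to about 2 mm. The wrist camera is an equidistant fisheye: a pixel r from the principal point sees the ray r / f radians off the axis. A picture is of the moment at which its call begins. There is no depth.
A pose or a line that the arm cannot do raises r.IKError and nothing moves.
- r.hand_in(): hands the job in, once; it reports no verdict.
The state is a dict: "clock": time; "joints": joint angles; "joint_vel": joint speeds; "joint_torque": joint torques, N m; "tcp_pos": TCP position; "orientation": TCP orientation; "contact_force": force on the tool from outside, world axes, zero at the start; "torque": the same for the moment, N m; "opening": finger opening in m.
Only numpy, scipy, OpenCV 4.12 (cv2) and the standard library are available. Lean on these libraries where they do the work, as an engineer would, in place of code of your own. Each camera call takes 0.05 s, during which the arm holds its last target.

TASK

Hang the wire parts basket that stands on the scanner's glass window by its handle on both prongs of the twin hook, and let go of it. Then lift the parts tray by its upright grip board, keeping the loose brass ball in its shallow pocket all the way, and carry it over the cleared window. Finish while still holding the tray there, level and still, centred over the glass with its underside about 10 cm above it; leave the tape roll, door knob and foam insert where they are.

Things in the scene. Friction and masses are not known exactly. Their poses are not given: they have to be found in the camera images.
- basket_handle (a point): Middle of the handle bar of the loose steel wire parts basket, which starts standing on the scanner's window. The handle is a rigid upright arch of 10 mm round bar; this point is on the bar's axis, 130 mm above the basket's underside. y: along the bar (straight for 104 mm; the arch's legs are at y = +-60 mm); z: up. The gap under the bar is 70 mm high, down to the basket's rim.
- hook_seat (a point): Where the middle of the handle bar lies when hung (along y, either way round): midway between the 2 prongs of the twin-hook stand, 159 mm above the bench. Prongs: level 8 mm round steel bars along x, at y = +-34 mm, axes 9 mm below this point. -x: to their free tips, which turn up from x = -30 to -45 mm, tops 19 mm above this point. +x: to the back board, face at x = +75 mm. z: up.
- basket: The same basket, 84 (x) x 124 (y) mm, 55 mm tall without its handle, about 0.3 kg with the brass spacers fixed in it; origin at the centre of its underside, axes as basket_handle.
- hookstand: The same twin-hook stand, fixed; origin on the bench 159 mm straight below hook_seat, same axes. The gripper fits between the prongs (60 mm free). The plywood back board is 130 mm wide, top 168 mm above the bench; the base reaches from x = -45 to +105 mm, y = +-75 mm. The hung basket clears the bench by 29 mm, its base by 17 mm.
- window (a point): Centre of the upper face of the dark glass window (110 x 100 mm) on top of the fixed grey bench scanner (170 x 160 mm, 50 mm tall). z: up; 50 mm above the bench.
- tray_grip (a point): Point to grip the loose parts tray: in the middle of its upright plywood grip board, 85 mm above the tray's underside and straight above the tray's centre. The board is 14 mm thick along x, 70 mm wide along y; its top edge is 21 mm above this point and it is free down to 59 mm below it (top of the white foam pads). z: up.
- tray_pocket (a point): Centre of the floor of the round ball pocket in the tray's white foam pad: 33 mm across, 4 mm deep, 22 mm above the tray's underside, 52 mm from tray_grip towards the tray's +x.
- tray: The same tray: plywood base 190 (x) x 110 (y) mm, about 0.45 kg, roughly balanced about its grip board with the ball in place; origin at the centre of its underside, axes as tray_grip.
- ball_center (a point): Centre of the loose brass ball, 30 mm across, 0.1 kg, which rests and can roll a few mm in the tray's pocket; its centre is then 15 mm above tray_pocket. It rolls out when the tray is tipped more than about 35 degrees or jerked.
- tape: Bystander: roll of paper tape lying flat, 100 mm across, 48 mm tall; origin at the centre of its underside.
- knob: Bystander: brass door knob standing on its flange, 60 mm across, 58 mm tall; origin at the centre of its underside.
- insert: Bystander: white foam packing insert with brass discs, 100 x 220 x 45 mm; origin at the centre of its underside.
Things that resemble listed ones, but are neither listed nor needed, are in the scene too. What is shaped like the part that bears ball_center but green or turquoise is not meant.

How it is judged (in metres and radians):
On the way, in this order (a step that is already met when the one before it is completed fails the run):
1. The basket hangs by its handle on both prongs, let go of (x of basket_handle in the frame of hook_seat between -0.04 and 0.05 m and y of basket_handle in the frame of hook_seat between -0.025 and 0.025 m and z of basket_handle in the frame of hook_seat between -0.01 and 0.01 m and contact force between basket and hookstand above 0.5 N and contact force between basket and the arm below 0.1 N and contact force between basket and the fingers below 0.1 N), for 0.3 s.
2. The tray is lifted clear of the bench with the ball in its pocket (height (world z) of tray above 0.05 m and x of ball_center in the frame of tray_pocket between -0.014 and 0.014 m and y of ball_center in the frame of tray_pocket between -0.014 and 0.014 m and z of ball_center in the frame of tray_pocket between 0.009 and 0.021 m), for 0.2 s.
At the end, for the whole second after the job is handed in: Gripper holds the tray still, level within 0.10 rad, centre within 35 mm of the window centre from above, underside 60 to 140 mm above the glass, ball in its pocket; basket hangs untouched on both prongs, handle middle within 25 mm sideways of the seat, between tips and back board (all of step 1 and x of ball_center in the frame of tray_pocket between -0.014 and 0.014 m and y of ball_center in the frame of tray_pocket between -0.014 and 0.014 m and z of ball_center in the frame of tray_pocket between 0.009 and 0.021 m and horizontal distance between tray and window below 0.035 m and z of tray in the frame of window between 0.06 and 0.14 m and angle between tray's own z axis and vertical below 0.1 rad and linear speed of tray below 0.02 m/s and contact force between tray and the fingers above 1 N and contact force between tray and hookstand below 0.1 N); the arm keeps its last pose, push and grip.
It fails at once if The ball leaves its pocket (distance between ball_center and tray_pocket above 0.027 m).
It fails at once if The tape roll is moved more than 30 mm (distance of tape from where it was at the start of the episode above 0.03 m).
It fails at once if The door knob is moved more than 30 mm (distance of knob from where it was at the start of the episode above 0.03 m).
It fails at once if The foam insert is moved more than 30 mm (distance of insert from where it was at the start of the episode above 0.03 m).
It also fails if it takes over 69 s, if anything falls off the work surface, if the arm or the gripper's body presses on something with over 40 N, if the wrist force passes 120 N, or if a joint passes its speed limit or range.

## Working session

There is one attempt and no reset: what is moved stays moved. The work goes in short steps, each a Python script; the robot and the scene stay as the last script left them, time stands still between calls to the robot, and variables do not carry over. Pictures are saved under pics/ and viewed, and the job is handed in when it is done.

```bash
mkdir -p pics; ls
python3 - <<'E'
from station import r
import cv2
for n in ("scene","top","wrist"):
    s=r.snapshot(n)
    cv2.imwrite(f"pics/{n}0.png",cv2.cvtColor(s["frame"],cv2.COLOR_RGB2BGR))
    print(n,s["fx"],s["fy"],s["cx"],s["cy"],s["R"],s["t"])
print(r.sense())
E
```

```text
pics
scene 409.6023508013358 409.6023508013358 258.8834454745397 187.55265560405707 [[-0.42458837  0.90529865 -0.01261192]
 [ 0.51218432  0.22868305 -0.82787154]
 [-0.74658686 -0.35796426 -0.56077594]] [ 0.30508229 -0.20839639  1.70222233]
top 407.21232721587955 407.21232721587955 258.6991193283712 192.04332288711174 [[ 0.00826567 -0.99981173 -0.01755486]
 [-0.98946141 -0.00563967 -0.14468696]
 [ 0.14456071  0.0185658  -0.98932174]] [-0.03216754  0.63157624  1.00437491]
wrist 297.3186396354542 297.3186396354542 254.4518907937728 189.65403141628843 [[ 0.3588323   0.93339764 -0.00286758]
 [ 0.89831637 -0.34450812  0.27265703]
 [ 0.25350953 -0.10041414 -0.96210702]] [-0.59788385 -0.03359865  0.39140168]
{'clock': 0.15, 'joints': array([ 6.56780388e+01,  5.25461959e+00,  7.05662797e+01,  1.79505161e-04,
        1.04266415e+02, -3.24815304e+00]), 'joint_vel': array([-0.05790264, -0.1549736 , -0.25640243,  0.06293124,  0.04568407,
        0.07835874]), 'joint_torque': array([ 1.44582198e-03, -4.47040629e+01, -4.06909883e+01,  6.98812748e-02,
        2.73362169e-02, -1.25538959e-04]), 'tcp_pos': array([0.21576042, 0.55992125, 0.40374911]), 'orientation': array([-1.79912836e+02, -5.12101420e-03,  1.58926232e+02]), 'contact_force': array([ 0.57868997, -0.2325126 , -0.17340514]), 'torque': array([ 0.00451875, -0.02097222, -0.01299774]), 'opening': 0.0884029420757356}
```

View pics/scene0.png

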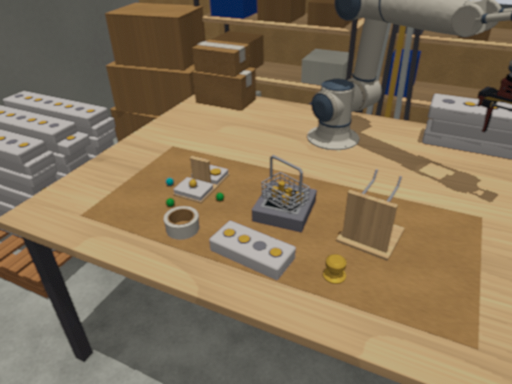

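View pics/top0.png

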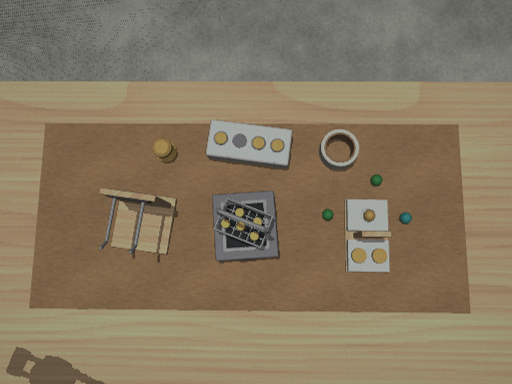

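View pics/wrist0.png

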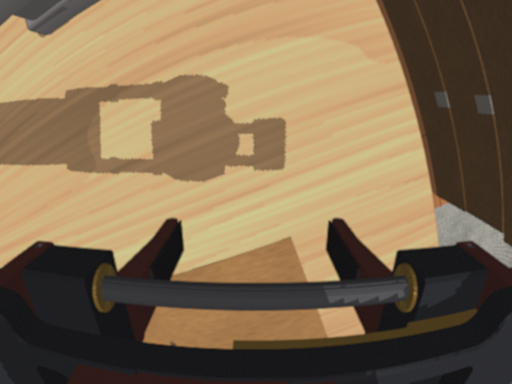

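The scene and top views show the basket on the scanner (top ~245,225), the hook stand at left (~140,220, prongs running toward the robot), the tray at right (board ~370,235, ball ~369,215), and the tape, knob and insert further away. I'll zoom in for precise pixels.

Run:
```python
import cv2
t=cv2.imread("pics/top0.png"); s=cv2.imread("pics/scene0.png")
def c(im,x0,y0,x1,y1,k,n): cv2.imwrite(n,cv2.resize(im[y0:y1,x0:x1],None,fx=k,fy=k,interpolation=cv2.INTER_CUBIC))
c(t,90,180,190,260,8,"pics/zh.png"); c(t,205,185,285,265,7,"pics/zb.png"); c(t,320,165,420,280,5,"pics/zt.png")
c(s,240,145,410,260,4,"pics/zs.png"); c(s,155,145,235,245,6,"pics/zst.png")
```

```text
(no output)
```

View pics/zh.png

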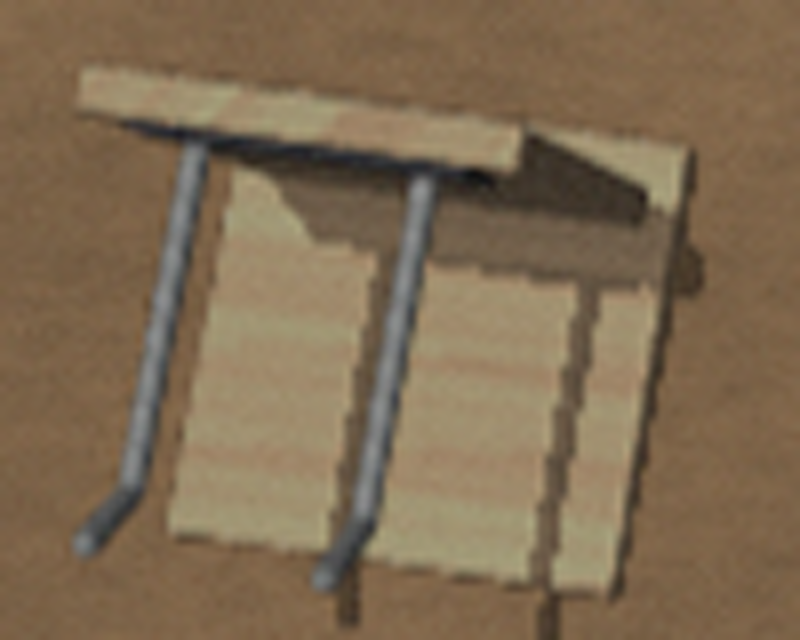

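View pics/zb.png

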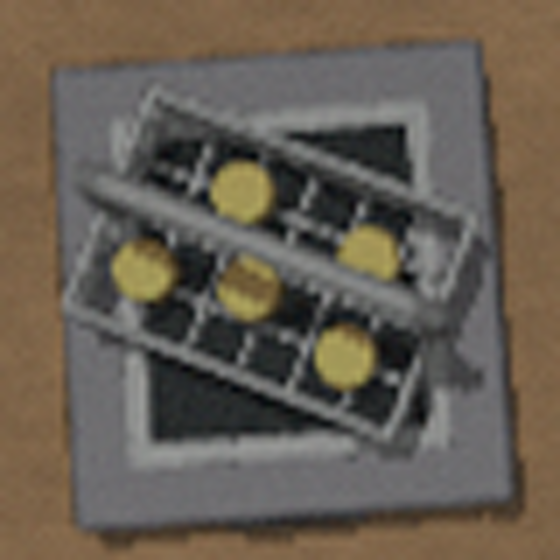

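View pics/zt.png

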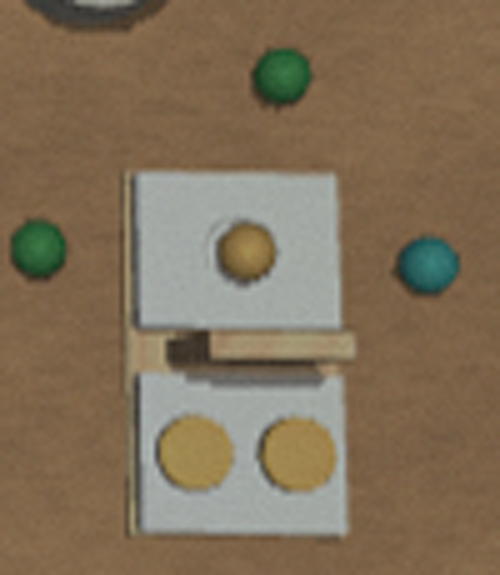

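View pics/zs.png

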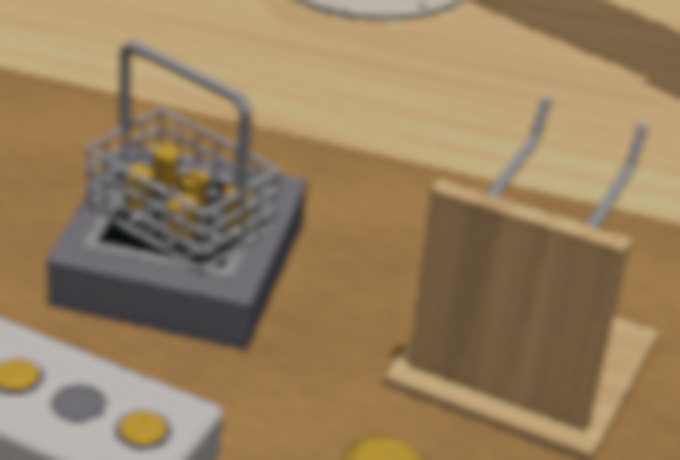

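View pics/zst.png

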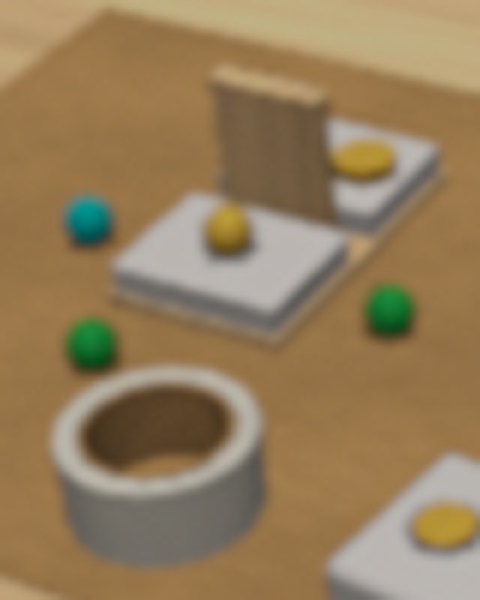

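```bash
cat > h.py <<'E'
import numpy as np, cv2
from scipy.optimize import least_squares
from station import r
S={}
def cam(n,snap=None):
    if n not in S: S[n]=r.snapshot(n)
    return S[n]
def proj(n,X):
    s=cam(n);c=s["R"]@np.asarray(X,float)+s["t"]
    return np.array([s["fx"]*c[0]/c[2]+s["cx"],s["fy"]*c[1]/c[2]+s["cy"]])
def onplane(n,px,z):
    s=cam(n);d=s["R"].T@np.array([(px[0]-s["cx"])/s["fx"],(px[1]-s["cy"])/s["fy"],1]);o=-s["R"].T@s["t"]
    return o+d*(z-o[2])/d[2]
def z2p(p,k,x0,y0): return ((p[0]+.5)/k-.5+x0,(p[1]+.5)/k-.5+y0)
def fit(pts,x0):  # pts: (cam, local xyz, pixel); params x,y,yaw(deg)
    def f(p):
        c,s=np.cos(np.radians(p[2])),np.sin(np.radians(p[2]));R=np.array([[c,-s,0],[s,c,0],[0,0,1]])
        return np.concatenate([proj(n,R@np.array(l)+[p[0],p[1],0])-px for n,l,px in pts])
    q=least_squares(f,x0,x_scale=[.01,.01,1]); return q.x, q.fun.reshape(-1,2).round(1)
E
cat > loc.py <<'E'
from h import *
B=lambda x,y:z2p((x,y),7,205,185); H=lambda x,y:z2p((x,y),8,90,180); T=lambda x,y:z2p((x,y),5,320,165)
C=lambda x,y:z2p((x,y),4,240,145); D=lambda x,y:z2p((x,y),6,155,145)
# handle: y local along bar; +y end left in top
print("handle top",fit([("top",[0,.06,.178],B(90,187)),("top",[0,-.06,.178],B(438,312))],[.4,0,-20]))
print("handle both",fit([("top",[0,.06,.178],B(90,187)),("top",[0,-.06,.178],B(438,312)),("scene",[0,-.06,.178],C(130,50)),("scene",[0,.06,.178],C(243,104))],[.4,0,-20]))
print("hook", fit([("top",[-.03,.034,.15],H(133,480)),("top",[-.03,-.034,.15],H(368,522)),("top",[.075,.034,.15],H(196,150)),("top",[.075,-.034,.15],H(425,182)),
 ("top",[.075,.065,.168],H(80,108)),("top",[.075,-.065,.168],H(520,172)),("top",[-.045,-.075,.012],H(612,595)),("top",[.105,-.075,.012],H(690,150)),
 ("top",[-.044,.034,.175],H(88,545)),("top",[-.044,-.034,.175],H(325,580)),
 ("scene",[-.045,-.034,.178],C(545,100)),("scene",[-.045,.034,.178],C(641,128))],[.4,.2,-10]))
print("scanner", fit([("top",[.085,.08,.05],B(55,68)),("top",[.085,-.08,.05],B(478,42)),("top",[-.085,-.08,.05],B(515,500)),("top",[-.085,.08,.05],B(80,528))],[.4,0,0]))
print("scannerB", fit([("top",[.08,.085,.05],B(55,68)),("top",[.08,-.085,.05],B(478,42)),("top",[-.08,-.085,.05],B(515,500)),("top",[-.08,.085,.05],B(80,528))],[.4,0,0]))
print("window corners",onplane("top",B(410,125),.05),onplane("top",B(150,440),.05))
print("tray", fit([("top",[.007,.035,.106],T(210,332)),("top",[.007,-.035,.106],T(355,332)),("top",[-.007,-.035,.106],T(355,358)),("top",[-.007,.035,.106],T(210,360)),
 ("top",[.095,.055,.01],T(125,172)),("top",[-.095,.055,.01],T(128,535)),("scene",[.007,-.035,.106],D(217,82)),("scene",[.007,.035,.106],D(325,104))],[.4,-.3,0]))
print("tray top", fit([("top",[.007,.035,.106],T(210,332)),("top",[.007,-.035,.106],T(355,332)),("top",[-.007,-.035,.106],T(355,358)),("top",[-.007,.035,.106],T(210,360)),
 ("top",[.095,.055,.01],T(125,172)),("top",[-.095,.055,.01],T(128,535))],[.4,-.3,0]))
print("ball",onplane("top",T(246,251),.037),onplane("scene",D(228,230),.037))
E
python3 loc.py
```

```text
handle top (array([ 5.48872625e-01,  6.08141191e-03, -1.93128254e+01]), array([[-0.4, -0.1],
       [ 0.4,  0.1]]))
handle both (array([ 5.49332512e-01,  7.40931856e-03, -2.03054961e+01]), array([[-0.8, -0.8],
       [-0.4,  0.4],
       [-1.8, -1.7],
       [ 0.5, -0.5]]))
hook (array([ 0.52545601,  0.28189225, -7.78509388]), array([[-0.2,  1.7],
       [-0.5,  0.8],
       [ 0.8, -1.9],
       [ 0.8, -1.8],
       [-0.8,  0.4],
       [-0.2,  0.4],
       [ 0. ,  0.4],
       [ 0.1, -0.3],
       [-0.1, -0.4],
       [ 0.1, -0.4],
       [ 0.3, -1.1],
       [ 0.3, -1.3]]))
scanner (array([0.54690537, 0.00674021, 4.33512043]), array([[-0.7, -0.4],
       [ 1. , -1. ],
       [ 0.6,  0.5],
       [-0.9,  0.8]]))
scannerB (array([0.54673539, 0.0067366 , 4.29357135]), array([[-2.5,  1.7],
       [ 3.1,  0.9],
       [ 2.4, -1.6],
       [-3. , -1. ]]))
window corners [ 0.60437063 -0.03942313  0.05      ] [0.48956123 0.05345306 0.05      ]
tray (array([ 0.52425636, -0.30819682, -0.38971016]), array([[-0.8, -0.4],
       [-0.3, -0. ],
       [-0.1,  0.7],
       [-0.7, -0.1],
       [-0.4,  0. ],
       [ 0.1,  0.4],
       [-1.4, -1.4],
       [-1.5, -0.7]]))
tray top (array([ 0.52443318, -0.30906844, -0.48379884]), array([[-0.4, -0.5],
       [ 0.1, -0.1],
       [ 0.3,  0.6],
       [-0.3, -0.2],
       [-0. , -0.1],
       [ 0.4,  0.3]]))
ball [ 0.57563067 -0.31071973  0.037     ] [ 0.57517342 -0.31045635  0.037     ]
```

```bash
cat >> h.py <<'E'
def pose(x,y,z,phi):  # grasp point, object x-axis yaw
    return [x,y,z+.163],[180,0,phi+90]
def st(msg=""):
    s=r.sense();print(msg,"t",round(s["clock"],2),"grasp",(s["tcp_pos"]-[0,0,.163]).round(4),"ori",s["orientation"].round(1),"F",s["contact_force"].round(2),"M",s["torque"].round(2),"open",round(s["opening"],4),"j6",s["joints"][5].round(1))
def save(n,f):
    s=r.snapshot(n);cv2.imwrite("pics/"+f,cv2.cvtColor(s["frame"],cv2.COLOR_RGB2BGR))
E
python3 - <<'E'
from h import *
for p in [pose(.549,.0065,.28,-19.5),pose(.549,.0065,.18,-19.5),pose(.387,.3,.21,-7.8),pose(.525,.282,.159,-7.8),pose(.524,-.309,.085,0),pose(.547,.007,.235,0)]:
    q=r.inverse_kinematics(*p);print(None if q is None else np.round(q,1))
r.reach(*pose(.549,.0065,.28,-19.5));st()
save("wrist","w1.png")
E
```

```text
[ -2.9  -2.   74.   -0.  108.   16.6]
[-2.9 -2.9 84.9 -0.  97.9 16.6]
[ 33.8 -12.1  90.3  -0.  101.7  41.6]
[25.   4.5 79.6 -0.  95.9 32.8]
[-33.7   7.9  83.5   0.   88.6 -33.7]
[ -2.8  -3.   79.5  -0.  103.5  -2.8]
 t 2.56 grasp [0.549  0.0073 0.2799] ori [-180.    -0.    70.6] F [-0.17 -0.22  0.28] M [-0.05  0.09  0.01] open 0.0878 j6 16.6
```

View pics/w1.png

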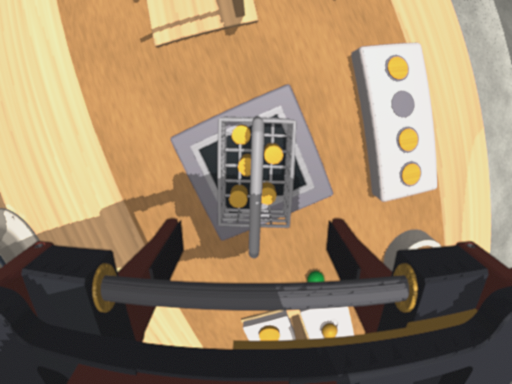

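The wrist view shows the bar running from about (258,120) to (254,253), parallel to the finger direction and centred between the jaws. I'll convert those points as a check, then grasp.

```bash
cat >> h.py <<'E'
def wplane(s,px,z):
    d=np.array([px[0]-s["cx"],px[1]-s["cy"]])/s["fx"];a=np.linalg.norm(d)
    v=s["R"].T@np.append(d/a*np.sin(a),np.cos(a));o=-s["R"].T@s["t"];return o+v*(z-o[2])/v[2]
E
python3 - <<'E'
from h import *
s=r.snapshot("wrist")
a=wplane(s,(258,122),.178);b=wplane(s,(254,252),.178);print(a,b,(a+b)/2,np.linalg.norm(a-b),np.degrees(np.arctan2(*(a-b)[:2])))
r.servo_line(pose(.549,.0065,.18,0)[0],speed=.1);st()
r.grab(25);st()
save("scene","s2.png")
E
```

```text
[0.57187979 0.06434056 0.178     ] [ 0.52972442 -0.04556892  0.178     ] [0.55080211 0.00938582 0.178     ] 0.11771647761679914 20.984131038210208
 t 3.81 grasp [0.5491 0.0065 0.181 ] ori [179.9  -0.   70.5] F [0.29 0.48 0.52] M [-0.06  0.08 -0.  ] open 0.0874 j6 16.6
 t 4.99 grasp [0.549  0.0065 0.1799] ori [-180.    -0.    70.5] F [-0.18  0.17 -0.93] M [-0.1   0.01  0.03] open 0.009 j6 16.6
```

```bash
python3 -c "
import cv2
t=cv2.imread('pics/s2.png');cv2.imwrite('pics/s2z.png',cv2.resize(t[100:270,220:420],None,fx=4,fy=3.5))"
```

```text
(no output)
```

View pics/s2z.png

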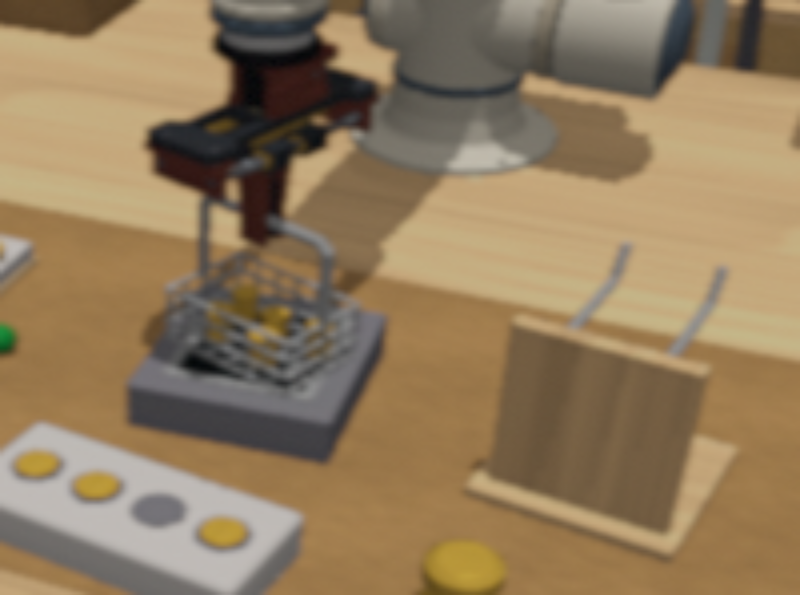

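The bar is held: the opening is 9 mm and the basket still stands upright. Next I lift it, go round on the robot side and stop in front of the prong tips.

Run:
```python
from h import *
def L(x,y,z,phi,v): 
    p,o=pose(x,y,z,phi); r.servo_line(p,o,speed=v)
L(.549,.0065,.275,-19.5,.1);st("lift")
L(.39,.09,.275,-15,.15)
L(.376,.302,.275,-7.8,.15)
L(.376,.302,.193,-7.8,.1);st("front")
save("scene","s3.png");save("top","t3.png")
t=cv2.imread('pics/s3.png');cv2.imwrite('pics/s3z.png',cv2.resize(t[80:280,250:450],None,fx=3,fy=3))
t=cv2.imread('pics/t3.png');cv2.imwrite('pics/t3z.png',cv2.resize(t[160:360,60:260],None,fx=3,fy=3))
```

```text
lift t 6.14 grasp [0.5491 0.0065 0.274 ] ori [-179.9    0.    70.5] F [-0.6   0.65 -3.66] M [-0.07  0.1   0.04] open 0.0089 j6 16.6
front t 10.03 grasp [0.3761 0.302  0.1939] ori [ 1.799e+02 -1.000e-01  8.220e+01] F [-0.2  -0.53 -1.53] M [-0.06  0.08 -0.05] open 0.0096 j6 42.5
```

View pics/s3z.png

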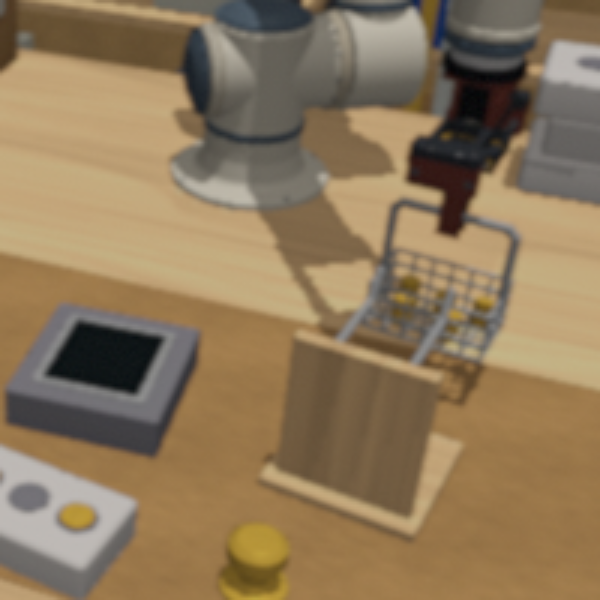

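View pics/t3z.png

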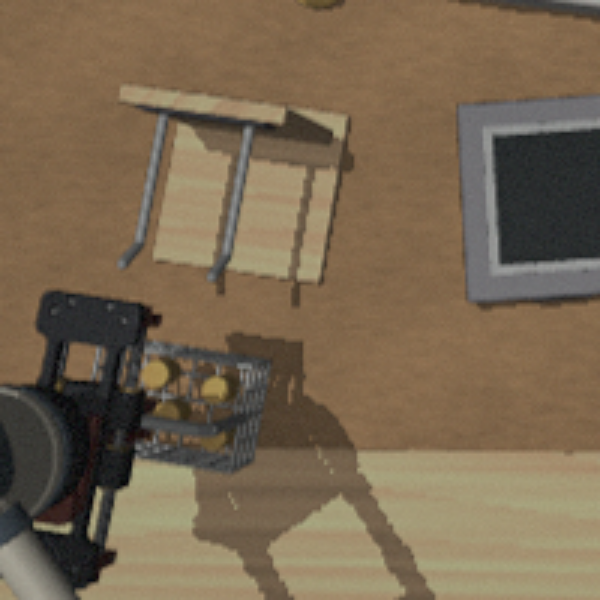

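The scene and top views show the basket hanging level in front of the tips, with the right arch leg at about (215,428) in the zoomed top view. I'll check that laterally, slide onto the prongs and lower.

Run:
```python
from h import *
P=onplane("top",z2p((215,430),3,60,160),.19);a=np.radians(-7.8);Rt=np.array([[np.cos(a),np.sin(a)],[-np.sin(a),np.cos(a)]])
print("leg in hook frame",Rt@(P[:2]-[.5255,.282]))
def L(x,y,z,phi,v): 
    p,o=pose(x,y,z,phi); r.servo_line(p,o,speed=v)
L(.525,.282,.193,-7.8,.08);st("over")
save("scene","s4.png");save("top","t4.png")
t=cv2.imread('pics/s4.png');cv2.imwrite('pics/s4z.png',cv2.resize(t[100:270,300:440],None,fx=4,fy=3.5))
t=cv2.imread('pics/t4.png');cv2.imwrite('pics/t4z.png',cv2.resize(t[160:300,60:220],None,fx=4,fy=4))
```

```text
leg in hook frame [-0.15005652 -0.06194204]
over t 12.21 grasp [0.5247 0.2821 0.1931] ori [180.   -0.   82.2] F [-0.03  0.78 -2.15] M [-0.07  0.12  0.  ] open 0.0096 j6 32.8
```

View pics/s4z.png

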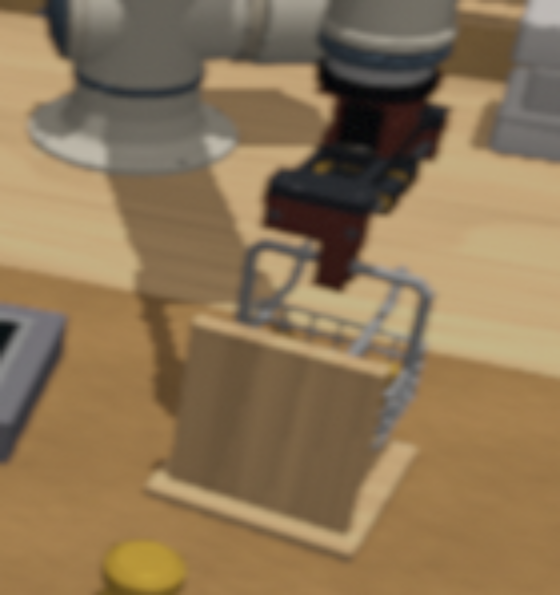

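View pics/t4z.png

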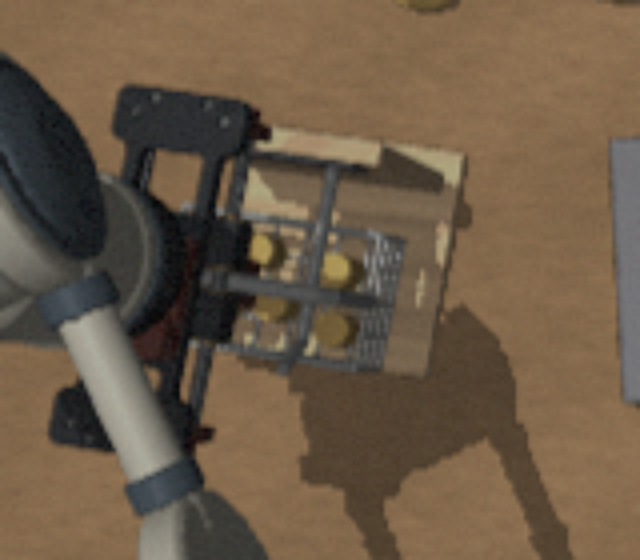

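The handle spans both prongs, and the tips pass through the arch inside both legs. Lowering now.

Run:
```python
from h import *
for z in (.172,.164,.161,.159,.1575):
    r.servo_line([.525,.282,z+.163],speed=.03);st(z)
```

```text
0.172 t 13.16 grasp [0.525  0.282  0.1722] ori [180.   -0.   82.2] F [-0.48  0.21 -1.64] M [-0.08  0.07 -0.03] open 0.0095 j6 32.8
0.164 t 13.57 grasp [0.5249 0.282  0.1636] ori [-180.     0.    82.2] F [ 0.48 -0.51 -1.89] M [-0.13  0.08 -0.01] open 0.009 j6 32.8
0.161 t 13.82 grasp [0.525  0.282  0.1607] ori [-180.     0.    82.2] F [ 0.43  0.14 -1.92] M [-0.07  0.04  0.02] open 0.0093 j6 32.8
0.159 t 14.07 grasp [0.525 0.282 0.159] ori [180.   -0.   82.2] F [ 0.54  0.93 -2.39] M [-0.04  0.08  0.01] open 0.0093 j6 32.8
0.1575 t 14.32 grasp [0.5249 0.282  0.1585] ori [179.9  -0.   82.2] F [-1.33 -1.29  3.59] M [-0.26  0.35  0.05] open 0.0092 j6 32.8
```

Contact force changed sign (-2.4 to +3.6 N), so the bar is seated. I'll release, go straight up and check.

Run:
```python
from h import *
r.let_go();st("rel");r.wait(.3)
r.servo_line([.525,.282,.28+.163],speed=.1);st("up")
save("wrist","w5.png")
r.reach(*pose(.524,-.309,.2,0));st("tray")
save("scene","s5.png");save("top","t5.png");save("wrist","w6.png")
t=cv2.imread('pics/s5.png');cv2.imwrite('pics/s5z.png',cv2.resize(t[120:270,300:420],None,fx=5,fy=4))
t=cv2.imread('pics/t5.png');cv2.imwrite('pics/t5z.png',cv2.resize(t[160:300,60:280],None,fx=3.5,fy=3.5))
```

```text
rel t 15.58 grasp [0.525  0.282  0.1576] ori [180.   -0.   82.2] F [ 0.07  0.33 -0.16] M [-0.01  0.1  -0.03] open 0.0877 j6 32.8
up t 17.26 grasp [0.5251 0.282  0.279 ] ori [-179.9    0.    82.2] F [ 0.56 -0.27 -0.24] M [-0.06  0.12  0.01] open 0.0876 j6 32.8
tray t 19.45 grasp [ 0.5245 -0.3082  0.2003] ori [180.    0.   90.1] F [ 0.94 -0.55  0.14] M [-0.08  0.07  0.02] open 0.0882 j6 -33.7
```

View pics/s5z.png

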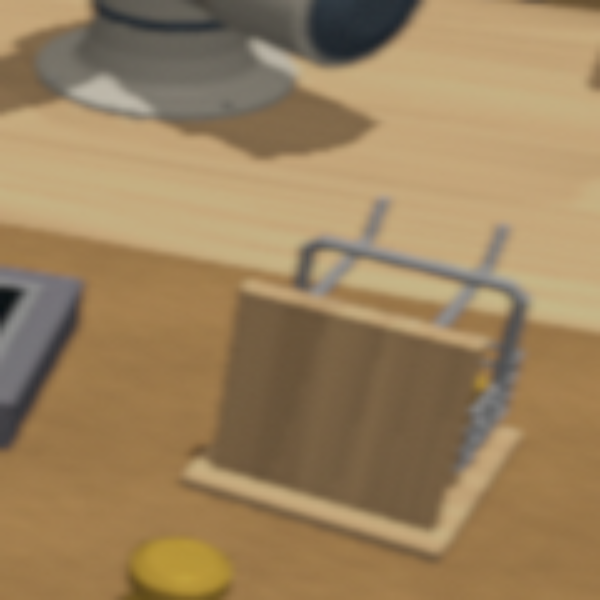

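View pics/t5z.png

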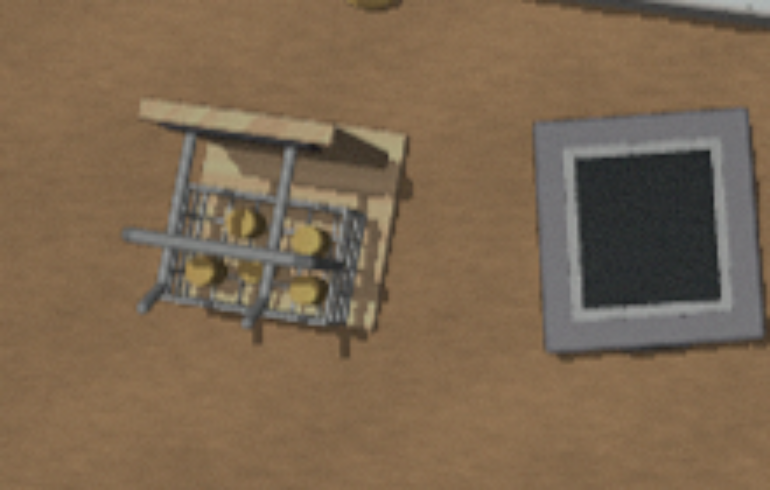

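View pics/w6.png

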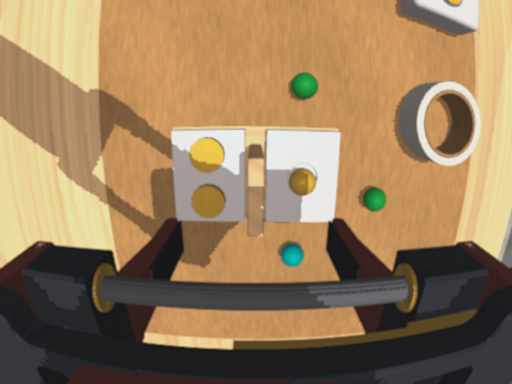

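The basket hangs on both prongs: in the zoomed top view the handle runs from (127,235) to (345,265), between the tips and the board. The cleared glass is centred near (650,230). In the wrist view the tray board (256,185) lies centred between the jaws, with the brass ball at (302,181). Gripping next.

Run:
```python
from h import *
Z=lambda x,y:z2p((x,y),3.5,60,160)
print("win",np.mean([onplane("top",Z(*p),.05) for p in [(577,158),(718,150),(722,300),(585,310)]],0))
P=np.mean([onplane("top",Z(*p),.159) for p in [(129,235),(343,264)]],0);a=np.radians(-7.8);Rt=np.array([[np.cos(a),np.sin(a)],[-np.sin(a),np.cos(a)]])
print("handle in hook frame",Rt@(P[:2]-[.5255,.282]))
r.servo_line([.5243,-.309,.085+.163],speed=.08);st("down")
r.grab(45);st("grab")
save("scene","s7.png")
t=cv2.imread('pics/s7.png');cv2.imwrite('pics/s7z.png',cv2.resize(t[110:250,140:260],None,fx=5,fy=4))
```

```text
win [0.54626493 0.00502233 0.05      ]
handle in hook frame [ 0.00020649 -0.01255861]
down t 21.24 grasp [ 0.5244 -0.3091  0.0857] ori [179.9   0.   90. ] F [0.24 0.62 1.13] M [-0.13  0.12  0.01] open 0.0879 j6 -33.7
grab t 22.37 grasp [ 0.5244 -0.309   0.085 ] ori [180.   0.  90.] F [ 1.21 -0.1  -0.42] M [-0.09 -0.08 -0.04] open 0.0138 j6 -33.7
```

View pics/s7z.png

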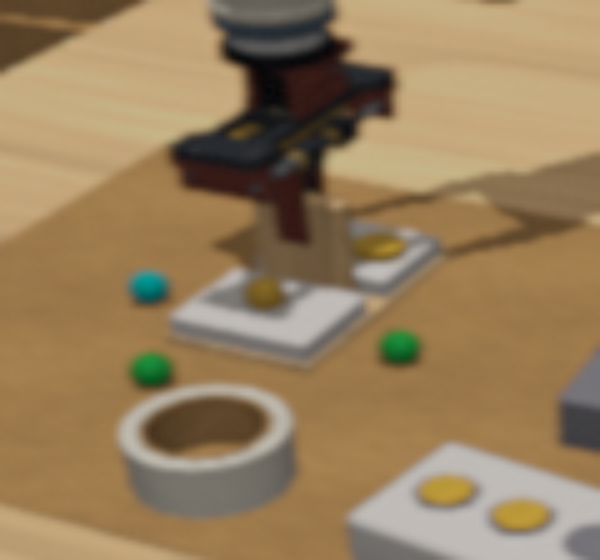

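The jaws stopped at 13.8 mm on the 14 mm board, with the ball still in the pocket. The -12.6 mm handle offset came from my counting the visible right leg as part of the bar. The bar itself ends near column 315, which puts it roughly centred. Lifting gently now.

Run:
```python
from h import *
r.servo_line([.5243,-.309,.095+.163],speed=.02);st("10mm")
r.servo_line([.5243,-.309,.24+.163],speed=.06);st("up")
save("scene","s8.png");save("wrist","w8.png")
t=cv2.imread('pics/s8.png');cv2.imwrite('pics/s8z.png',cv2.resize(t[90:230,130:270],None,fx=4,fy=4))
```

```text
10mm t 23.07 grasp [ 0.5243 -0.309   0.0949] ori [-180.   -0.   90.] F [-1.09 -0.41 -5.32] M [-0.03  0.02 -0.03] open 0.0134 j6 -33.7
up t 25.63 grasp [ 0.5243 -0.309   0.2397] ori [-180.   -0.   90.] F [ 0.25 -0.35 -5.53] M [-0.05  0.08 -0.01] open 0.0139 j6 -33.7
```

View pics/s8z.png

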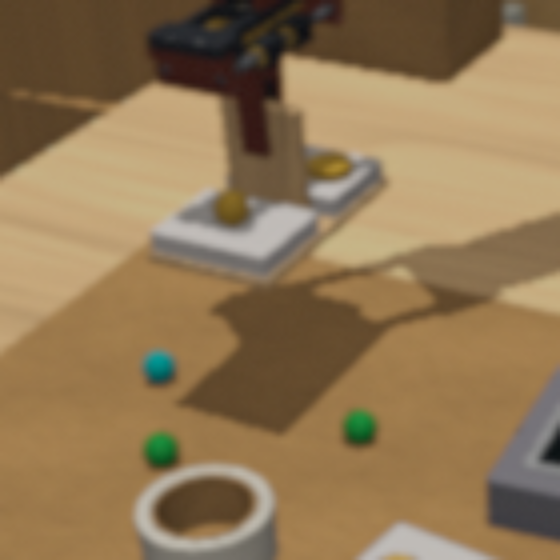

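View pics/w8.png

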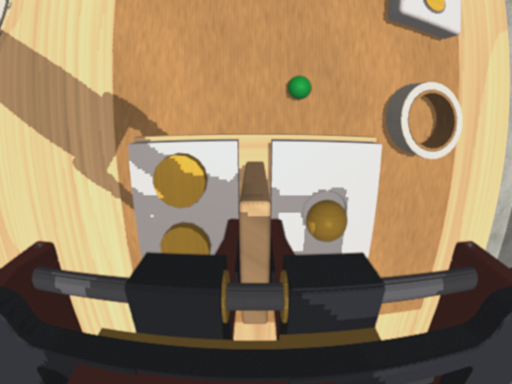

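The tray is lifted level with the ball in its pocket (scene zoom 232,208; wrist 327,220). Measured load is about 5.5 N, as expected. Next I carry it across.

Run:
```python
from h import *
r.servo_line([.5465,.006,.238+.163],[180,0,90],speed=.06);st("at")
r.wait(.8);st("settled")
save("scene","s9.png");save("top","t9.png");save("wrist","w9.png")
t=cv2.imread('pics/s9.png');cv2.imwrite('pics/s9z.png',cv2.resize(t[100:260,210:410],None,fx=4,fy=3.7))
t=cv2.imread('pics/t9.png');cv2.imwrite('pics/t9z.png',cv2.resize(t[110:310,80:400],None,fx=2.5,fy=2.5))
```

```text
at t 31.15 grasp [0.5465 0.0059 0.238 ] ori [-180.    0.   90.] F [ 0.72 -0.37 -4.86] M [-0.05  0.05 -0.05] open 0.0138 j6 -2.9
settled t 31.95 grasp [0.5465 0.006  0.238 ] ori [-180.    0.   90.] F [ 0.18 -0.38 -4.3 ] M [-0.11  0.06  0.01] open 0.014 j6 -2.9
```

View pics/s9z.png

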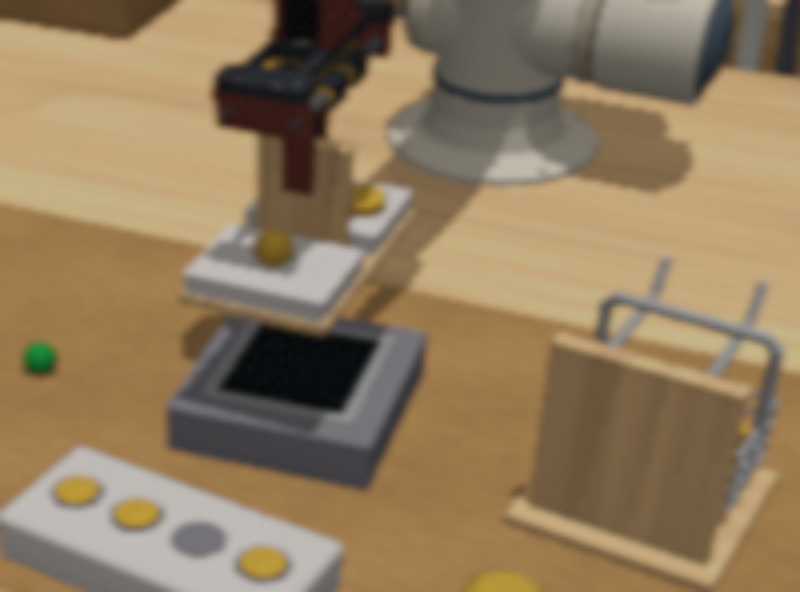

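View pics/t9z.png

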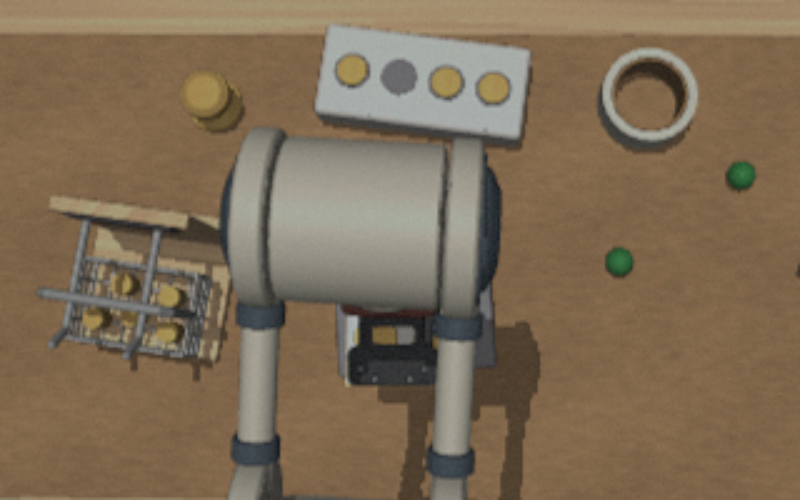

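View pics/w9.png

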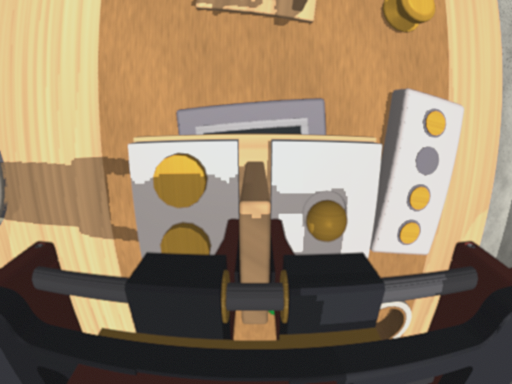

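The tray is level over the glass, and the ball's wrist pixel (327,221) matches the one after the lift. The basket still hangs on both prongs, and the knob, insert and tape are where they started. Handing in.

Run:
```python
from h import *
r.hand_in();st("end")
```

```text
the job is handed in; nothing more can be done
the job is handed in; nothing more can be done
```

I hung the basket by its handle on both prongs and let go of it. I then lifted the tray and carried it over the cleared window, and handed in at about 32 s while still holding it there. The hand-in gives no verdict, so the result is not confirmed.

**Last checks, just before hand-in:**
- **Tray position:** the grasp point was at (0.5465, 0.006, 0.238). That is about 1 mm from the window centre I measured, with the underside about 103 mm above the glass.
- **Tray attitude and grip:** the tool was vertical within the 0.1 degree readout and steady, and the grip held at 14 mm on the board.
- **Ball:** it was in its pocket, at the same wrist-image spot as after the lift.
- **Basket:** it was hanging on both prongs between the tips and the back board.
- **Bystanders:** the tape, knob and insert looked unmoved in the pictures; I did not measure them.

**One disagreement:** my first measurement put the hung handle 12.6 mm off centre sideways, within the 25 mm limit. I think it wrongly counted a visible basket leg as part of the bar. An earlier measurement of one leg, with the basket still in the gripper, suggested about 2 mm; I did not re-measure it after release.

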